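Close and tuck the hatch of a mushroom crate

ROBOT

A 6-joint arm with a two-finger parallel gripper is mounted at the origin on the work surface. World frame = base frame: x ahead of the robot, y to its left, z up, the work surface at z = 0. Lengths are in m, angles in rad, forces in N, time in s.
With the tool pointing down it reaches from about 0.4 to 0.925 m from the base axis. Payload 3.4 kg.
Tool frame: the origin (TCP) lies at the very end of the fingers, on their centre line; the grasp point (between the pads) lies 19 mm behind it; x points along the fingers, y is the direction in which the jaws open and shut, and the axes are right-handed (so a half turn about x gives the same grasp; the last joint's range is limited). The gripper opens to 85 mm and grips with 20 to 120 N. Pads are 22 mm wide; open, the fingers measure 114 mm over their backs; the gripper's body (76 mm by 85 mm) begins 54 mm behind the grasp point. The pads swing forward as they close: fully open they stand 13 mm farther back than shut.
Start: joints at [1.175, 0.307, 1.506, -0, 1.328, -0.073], TCP at [0.182, 0.545, 0.2] pointing down, gripper open.
Joint ranges: [-3.12, 3.12], [-1.05, 2.28], [0.14, 2.33], [-1.42, 4.57], [0.1, 2.73], [-2.68, 2.68]. Speed limits (rad/s): [2.57, 2.57, 3.14, 3.14, 3.14, 3.14].

INTERFACE

Orientations are given as a rotation vector (axis times angle).
In Python, from rig import manip, grab_frame, camera_info, ticket gives the robot as it stands. The module is installed in compiled form; this text tells all that it offers.
- The arm moves only by the tool jog_arm, never from a script. Its argument "moves" is a list of rows, each a list of 5 numbers: the opening in per cent of the stroke, from 0 (shut) to 100 (fully open), then the shift along the tool's x, y, z as a fraction of full scale, then the turn about the tool's x as a fraction of full scale. In form: [[hand, x, y, z, roll], ...]. A call has 1 to 20 rows; each row shifts and turns the commanded pose from where the row before left it, along the tool's axes as they then stand; what a row does not reach is not made up. Full scale, the value 1, is 1 m for a shift and 0.5 rad for a turn. A row lasts 1/12 s, in which the tool goes at most 41.7 mm and 7.16 degrees, less where a joint would pass 70% of its speed; a pose out of reach is approached as far as the arm can. A call with a number of a shift or a turn outside -1 to 1 is refused whole. A call with a gripper value outside its range is refused whole. The fingers move at their own pace and stop on an object; "grip_force" is the grip in N (left out, the last holds). Time passes only in rows, so rows that do not move let the fingers close. It gives the time, the measured TCP pose, the force and the opening at its end, in the units of the state.
- manip.get_state(): the state, without advancing time (a new reading comes with each control period).
- grab_frame(name): name is "scene" or "top"; returns the picture (400x640x3 uint8, blue, green, red); there is no depth.
- camera_info(name): a dict with "fx", "fy", "cx", "cy" (pixels), "k1" (the pictures are not rectified: a ray, as slopes to the right and down, at radius r is drawn at 1 + k1 r^2 times it, then the intrinsics apply), "xyz" and "orientation" of the camera in the world. Camera axes: x right, y up, looking along -z (the intrinsics and any distortion apply to the point x, -y, -z); pixel columns grow to the right and rows downward; lengths in m; the calibration is good to about 2 mm. A picture is of the moment at which its call begins. camera_info takes no time and is no camera call.
- ticket.sign_off(): hands the job in, once; it reports no verdict.
The state is a dict: "t": time; "joint_positions": joint angles; "qvel": joint speeds; "effort": joint torques, N m; "tool_pos": TCP position; "orientation": TCP orientation; "contact_force": force on the tool from outside, world axes, zero at the start; "ft_torque": the same for the moment, N m; "opening": opening from 0.0 (shut) to 1.0 (fully open).
Only numpy, scipy, OpenCV 4.12 (cv2) and the standard library are available. Lean on these libraries where they do the work, as an engineer would, in place of code of your own. Each camera call takes 0.05 s, during which the arm holds its last target.

TASK

Close the yellow hatch of the blue mushroom crate using only the fingertips: push the springy flap over until it lies flat across the opening, and while holding it down push against its black ledge so that its front tongue slides well in beneath the steel lip and the flap stays shut when you let go. Do not pinch the flap, and leave the punnet, the snips and the jar on the crate where they are.

Things in the scene. Friction and masses are not known exactly. Their poses are not given: they have to be found in the camera images.
- crate: closed blue plastic crate, fixed to the bench, 260 x 320 mm and 97 mm high (flat top deck 97 mm above the bench), with an opening of about 95 x 110 mm in its top, mushrooms inside. Origin at the centre of its underside on the bench; its x axis points from the hatch's hinge to the steel lip, its y axis runs along the hinge, z is up
- hatch_hinge (a point): middle of the hatch's hinge axis, 100 mm above the bench and 55 mm to the -x side of the crate's centre; the axis runs along the crate's y
- hatch_fold (a joint): angle of the hatch about its hinge, rad: 0 = flat over the opening pointing to the crate's +x, 1.57 = standing upright, up to 2.3 = leaning back away from the opening. A weak spring (0.07 N m/rad) with some friction pushes it up towards 1.75: let go before it is tucked, it rises again. Once tucked and let go it rises only about 0.05 until it bears on the lip
- hatch_slide (a joint): how far the yellow flap has slid out along its own length away from the hinge, m: 0 = fully back (start), 0.020 = fully home. Sliding takes about 3 N, at any angle, and it stays where it is left
- ledge_foot (a point): middle of the foot of the black ledge, on its square pushing face that looks to the hinge: on the flap's outer face (upper when closed), 70 mm from the hinge axis when slid back. The ledge stands 12 mm off the outer face, is 110 mm wide along the hinge, and slopes down on the tongue side to end 90 mm from the axis
- tongue_edge (a point): middle of the free edge of the tongue: 90 mm wide, 4 mm thick, 108 mm from the hinge axis when slid back, 128 mm when fully home
- lip_edge (a point): middle of the lower edge of the fixed steel lip's mouth, 107 mm above the bench, 115 mm from the hinge axis. Lip 110 mm wide, 24 mm deep, top 111 mm up. With the flap flat (top face 102 mm up) and slid back the tongue stops 7 mm short of the mouth; home it is 13 mm under it. The lip is solid from above
- hatch_face: the yellow flap: plate 4 mm thick centred on the hinge axis, 130 mm wide, reaching 88 mm from the axis, then the tongue. Outer face flat between hinge and ledge. Origin on the hinge axis when slid back, x along the flap to the tongue, z out of the outer face (up when closed, away from the opening when open)
- hatch_liner: thin black rubber pad 40 x 100 mm on the flap's inner face (the one facing the opening), with the same frame as the yellow flap; touching it and the yellow flap at once counts as pinching
- punnet_mid (a point): centre of a loose clear punnet with mushrooms, 140 x 100 x 45 mm, on the bench on one side of the crate; to be left alone
- snips_mid (a point): centre of loose harvest snips with yellow handles, 145 mm long, 80 mm wide and 12 mm high, on the bench on one side of the crate; to be left alone
- jar_mid (a point): centre of a loose amber jar with a green cap, 48 mm across and 55 mm high, standing on the crate's deck on the +y side of the hatch; to be left alone

How it is judged:
On the way, in this order (a step that is already met when the one before it is completed fails the run):
1. the flap is folded down flat (within 0.10 rad) while still slid back (less than 8 mm out) (value of joint hatch_fold below 0.1 rad and value of joint hatch_slide below 0.008 m), for 0.05 s.
2. the tongue is slid at least 12 mm out, under the lip, with the flap flat (value of joint hatch_fold below 0.08 rad and value of joint hatch_slide above 0.012 m), for 0.1 s.
At the end, for the whole second after the job is handed in: the hatch stays shut by itself: fold angle under 0.08 rad and at rest, tongue slid at least 12 mm out (beneath the lip), and punnet, snips and jar within 30 mm of where they stood (all of step 2 and velocity of joint hatch_fold below 0.1 rad/s and distance of each of punnet_mid, snips_mid, jar_mid from where it was at the start of the episode below 0.03 m); the robot touches nothing.
It fails at once if the flap is pinched: the fingers press on its liner and on the yellow flap at once, each with more than 1 N (contact force between the fingers and hatch_liner above 1 N and contact force between the fingers and hatch_face above 1 N).
It fails at once if the punnet, the snips or the jar is moved or lifted by more than 30 mm (distance of any of punnet_mid, snips_mid, jar_mid from where it was at the start of the episode above 0.03 m).
It also fails if it takes over 38 s, if anything falls off the work surface, if the arm or the gripper's body presses on something with over 40 N, if the wrist force passes 120 N, or if a joint passes its speed limit or range.

## Working session

There is one attempt and no reset: what is moved stays moved. The work goes in short steps, Python scripts to look and compute and a tool call to move; the robot and the scene stay as the last step left them, time stands still between calls to the robot, and variables do not carry over. Pictures are saved under pics/ and viewed, and the job is handed in when it is done.

Besides the shell and the picture viewer there is one more tool, called after "Request:" as name(argument=value, ...), one argument or row to a line, values as JSON. jog_arm: Moves the arm, as the interface text tells. Its arguments: {"type":"object","properties":{"moves":{"type":"array"},"grip_force":{"type":"number"}},"required":["moves"]}

```bash
mkdir -p pics; python3 - <<'E'
from rig import manip, grab_frame, camera_info
import cv2
for n in("scene","top"):
    cv2.imwrite(f"pics/{n}0.png",grab_frame(n)); print(n,camera_info(n))
print(manip.get_state())
E
```

```text
scene {'fx': 446.2691337570088, 'fy': 446.2691337570088, 'cx': 320.57526841084785, 'cy': 196.76094265606204, 'k1': 0.0422066756876109, 'xyz': array([ 1.01260741, -0.62724792,  0.83464791]), 'orientation': array([0.8031928 , 0.22753996, 0.56852187])}
top {'fx': 442.1853436534707, 'fy': 442.1853436534707, 'cx': 315.5540642901494, 'cy': 199.18168142044283, 'k1': 0.038923804066071745, 'xyz': array([0.45433718, 0.03036203, 1.05055853]), 'orientation': array([ 0.10862566, -0.1179201 , -1.56572298])}
{'t': 0.1, 'joint_positions': array([ 1.17551447e+00,  3.07519921e-01,  1.50750277e+00,  3.04830928e-06,
        1.32842431e+00, -7.35026036e-02]), 'qvel': array([-0.00023889, -0.00076354, -0.00469112,  0.00019695,  0.00114511,
        0.00032716]), 'effort': array([ 1.51429602e-03, -4.58532465e+01, -2.52609104e+01, -2.31354061e-04,
        5.68330099e-03, -1.60299241e-06]), 'tool_pos': array([0.18161176, 0.5448605 , 0.19897586]), 'orientation': array([ 0.2511221 ,  1.55643849, -0.25396438]), 'contact_force': array([ 0.06903186, -0.53092583,  0.74406828]), 'ft_torque': array([-0.01054596, -0.02736776,  0.00203394]), 'opening': 1.0038251074686735}
```

View pics/scene0.png

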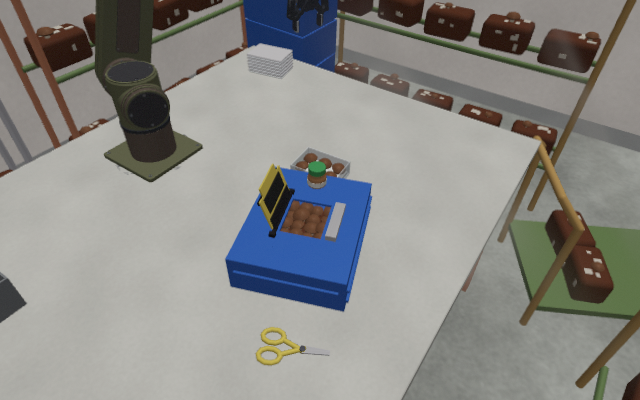

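View pics/top0.png

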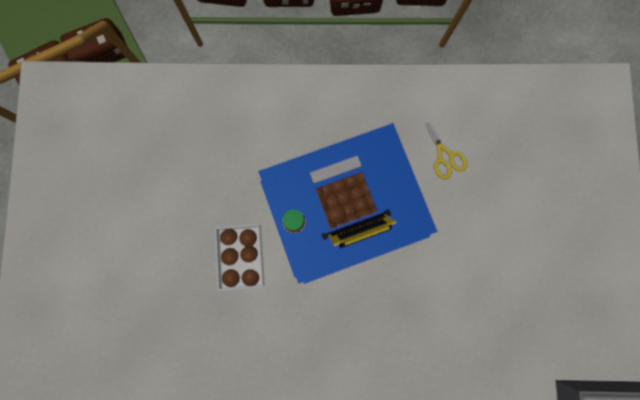

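The scene view shows the upright yellow flap on the hinge near (272,200), the lip at (336,222) and the jar at (317,175). In the top view the crate corners are near (394,125), (260,172), (300,282) and (436,233). I'll enlarge it next.

```bash
python3 - <<'E'
import cv2
a=cv2.imread("pics/top0.png")[110:300,200:480]
cv2.imwrite("pics/topc.png",cv2.resize(a,None,fx=2.85,fy=2.85,interpolation=cv2.INTER_CUBIC))
a=cv2.imread("pics/scene0.png")[140:310,220:390]
cv2.imwrite("pics/scc.png",cv2.resize(a,None,fx=3.5,fy=3.5,interpolation=cv2.INTER_CUBIC))
E
```

```text
(no output)
```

View pics/topc.png

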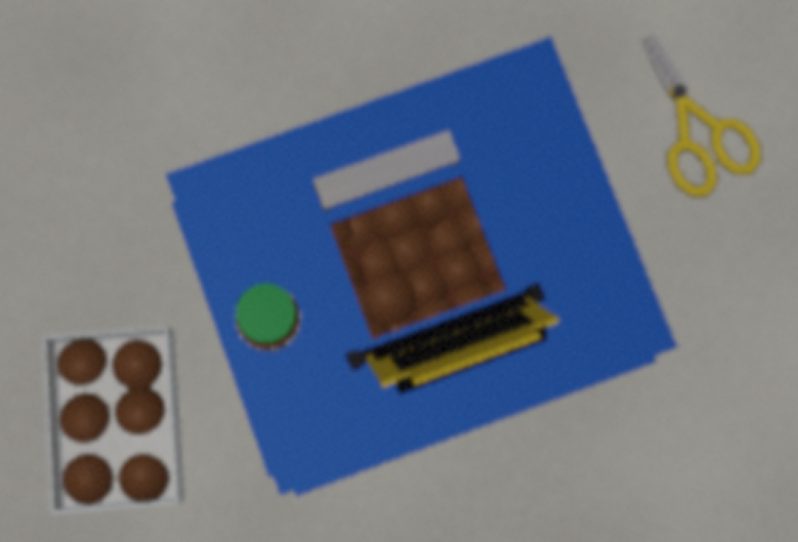

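View pics/scc.png

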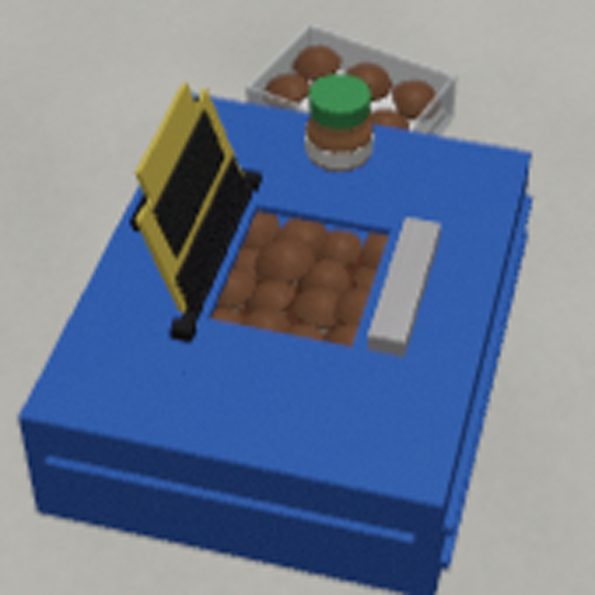

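The crop shows deck corners at (167,175), (551,38) and (676,347). The lip top's corners are (314,178), (450,130), (460,160) and (324,209). The flap leans slightly back.

```bash
cat > h.py <<'E'
import numpy as np, cv2
from rig import camera_info, manip, grab_frame
from scipy.spatial.transform import Rotation as R
def ray(n,uv):
    c=camera_info(n); K=np.array([[c['fx'],0,c['cx']],[0,c['fy'],c['cy']],[0,0,1]])
    p=cv2.undistortPoints(np.array([[uv]],float),K,np.array([c['k1'],0,0,0,0.]))[0,0]
    return np.array(c['xyz']), R.from_rotvec(c['orientation']).apply([p[0],-p[1],-1])
def atz(n,uv,z):
    o,d=ray(n,uv); return o+d*(z-o[2])/d[2]
def proj(n,P):
    c=camera_info(n); q=R.from_rotvec(c['orientation']).inv().apply(np.array(P)-c['xyz'])
    q=q/-q[2]; x,y=q[0],-q[1]; s=1+c['k1']*(x*x+y*y)
    return np.array([c['cx']+c['fx']*x*s,c['cy']+c['fy']*y*s])
E
python3 - <<'E'
from h import *
T=lambda u,v:(200+(u+.5)/2.85-.5,110+(v+.5)/2.85-.5)
S=lambda u,v:(220+(u+.5)/3.5-.5,140+(v+.5)/3.5-.5)
ls=dict(lip=[(314,178),(450,130),(460,160),(324,209)])
print("deck");D=[atz("top",T(*p),.097) for p in [(167,175),(551,38),(676,347),(290,496)]];print(np.round(D,4))
for i in range(4):
    e=D[(i+1)%4]-D[i];print(np.linalg.norm(e),np.arctan2(e[1],e[0]))
L=[atz("top",T(*p),.111) for p in ls['lip']];print("lip\n",np.round(L,4),np.mean(L,0))
for i in range(4):
    e=L[(i+1)%4]-L[i];print(np.linalg.norm(e),np.arctan2(e[1],e[0]))
o=[atz("top",T(*p),.097) for p in [(331,223),(465,178),(505,290),(373,337)]];print("opening",np.round(o,4),np.mean(o,0))
print("scene deck");print(np.round([atz("scene",S(*p),.097) for p in [(22,417),(443,505),(532,153)]],4))
print("scene lip",np.round([atz("scene",S(*p),.111) for p in [(407,217),(441,224),(404,349),(368,342)]],4))
print("jar", atz("top",T(267,313),.152))
E
```

```text
deck
[[ 0.6549  0.1507  0.097 ]
 [ 0.7652 -0.1478  0.097 ]
 [ 0.5234 -0.2365  0.097 ]
 [ 0.412   0.0544  0.097 ]]
0.3182009276629562 -1.2170877614442537
0.25752766525908294 -2.7898435320713917
0.3115314716095731 1.9364379447518436
0.26131785713185146 0.3773870236807987
lip
 [[ 0.65    0.0374  0.111 ]
 [ 0.6877 -0.0665  0.111 ]
 [ 0.6643 -0.0738  0.111 ]
 [ 0.6261  0.0297  0.111 ]] [ 0.65704131 -0.01830211  0.111     ]
0.11043712235133617 -1.2226863318138994
0.02452409262485879 -2.8372012314059685
0.11032592370238188 1.924215716812392
0.025104746877019 0.30989823406443834
opening [[ 0.6178  0.0243  0.097 ]
 [ 0.6533 -0.079   0.097 ]
 [ 0.5664 -0.1083  0.097 ]
 [ 0.5303 -0.0077  0.097 ]] [ 0.59192412 -0.04267888  0.097     ]
scene deck
[[ 0.5235 -0.2344  0.097 ]
 [ 0.7647 -0.1446  0.097 ]
 [ 0.6557  0.154   0.097 ]]
scene lip [[ 0.6258  0.033   0.111 ]
 [ 0.6481  0.0404  0.111 ]
 [ 0.6882 -0.068   0.111 ]
 [ 0.6668 -0.0759  0.111 ]]
jar [0.54292617 0.07032501 0.152     ]
```

Yaw is about 0.353. The centre comes out at (0.589, -0.043) from the deck corners and (0.590, -0.043) from the lip, and the edge lengths match the given sizes (318/320, 258/260, 110, 24 mm). Next I check the tool axes and the flap angle, and work out the moves.

```bash
cat >> h.py <<'E'
yaw=.353; ex=np.array([np.cos(yaw),np.sin(yaw),0]); ey=np.array([-np.sin(yaw),np.cos(yaw),0]); ez=np.array([0,0,1.])
H=np.array([.5893,-.0430,0])-.055*ex+[0,0,.1]
def W(X,Y,Z): return H+X*ex+Y*ey+Z*ez
def st():
    s=manip.get_state(); M=R.from_rotvec(s['orientation']).as_matrix()
    d=s['tool_pos']-H
    print('t%.2f'%s['t'],'TCP XYZ mm',np.round(1e3*np.array([d@ex,d@ey,d@ez]),1),'F crate',np.round([s['contact_force']@a for a in(ex,ey,ez)],1),'open %.2f'%s['opening'],'yaw err jaw-vs-ey',round(float(np.arctan2(np.cross(ey,M[:,1])[2],ey@M[:,1])),4))
    return s,M
E
python3 - <<'E'
from h import *
s,M=st(); print(np.round(M,3))
p=s['tool_pos']
for w in [[.30,.40,.28],[.40,.25,.28],W(-.075,0,.18)]:
    w=np.array(w);print(w,'tool delta now-orient',np.round(M.T@(w-p),4));p=w
for th in(1.5,1.6,1.7,1.75,1.8):
    f=lambda r,y:np.round(proj("top",W(r*np.cos(th)-.0*np.sin(th),y,r*np.sin(th))),1)
    g=lambda r,y:np.round(proj("scene",W(r*np.cos(th),y,r*np.sin(th))),1)
    print(th,f(.108,.045),f(.108,-.045),g(.108,.045),g(.108,-.045))
E
```

```text
t0.10 TCP XYZ mm [-124.3  692.6   99. ] F crate [-0.1 -0.5  0.7] open 1.00 yaw err jaw-vs-ey -0.6748
[[-0.001  0.316  0.949]
 [-0.002  0.949 -0.316]
 [-1.    -0.002 -0.   ]]
[0.3  0.4  0.28] tool delta now-orient [-0.0809 -0.1001  0.1581]
[0.4  0.25 0.28] tool delta now-orient [ 0.0002 -0.1107  0.1423]
[ 0.46731583 -0.08794287  0.28      ] tool delta now-orient [ 0.0005 -0.2993  0.1707]
1.5 [337.8 223.8] [381.7 207.8] [289.2 165.6] [276.7 191.8]
1.6 [339.8 229.1] [383.8 213. ] [284.5 164.7] [271.7 190.8]
1.7 [341.8 234.5] [385.8 218.3] [279.9 164.2] [266.8 190.3]
1.75 [342.7 237.1] [386.7 221. ] [277.7 164.1] [264.4 190.1]
1.8 [343.7 239.8] [387.6 223.6] [275.5 164.1] [262.1 190. ]
```

Request:
jog_arm(
  moves=[
    [0,-0.013,0,0,-0.225],
    [0,-0.013,0,0,-0.225],
    [0,-0.013,0,0,-0.225],
    [0,-0.013,0,0,-0.225],
    [0,-0.013,0,0,-0.225],
    [0,-0.013,0,0,-0.225],
    [0,0,-0.035,0.01,0],
    [0,0,-0.035,0.01,0],
    [0,0,-0.035,0.01,0],
    [0,0,-0.035,0.01,0],
    [0,0,-0.035,0.01,0],
    [0,0,-0.035,0.01,0],
    [0,0,-0.035,0.01,0],
    [0,0,-0.035,0.01,0],
    [0,0,-0.035,0.01,0],
    [0,0,-0.035,0.01,0],
  ],
  grip_force=40,
)

```text
t: 1.43
tool_pos: [0.3971, 0.2499, 0.2775]
orientation: [-0.277, 1.554, 0.277]
contact_force: [0.9, 0.1, -0.2]
opening: -0.005
```

```bash
python3 -c "
from h import *
st()"
```

```text
t1.43 TCP XYZ mm [-24.  341.3 177.5] F crate [ 0.9 -0.2 -0.2] open -0.00 yaw err jaw-vs-ey 0.0003
```

Request:
jog_arm(
  moves=[
    [0,0,-0.034,-0.005,0],
    [0,0,-0.034,-0.005,0],
    [0,0,-0.034,-0.005,0],
    [0,0,-0.034,-0.005,0],
    [0,0,-0.034,-0.005,0],
    [0,0,-0.034,-0.005,0],
    [0,0,-0.034,-0.005,0],
    [0,0,-0.034,-0.005,0],
    [0,0,-0.034,-0.005,0],
    [0,0,-0.034,-0.005,0],
    [0,0,0,0,0],
  ],
)

```text
t: 2.35
tool_pos: [0.4687, -0.0904, 0.2774]
orientation: [-0.276, 1.554, 0.27]
contact_force: [0.3, 0.0, 0.4]
opening: -0.002
```

```bash
python3 -c "
from h import *
st()
a=grab_frame('scene')[110:310,180:400]
cv2.imwrite('pics/s1.png',cv2.resize(a,None,fx=3,fy=3,interpolation=2))
print([np.round((proj('scene',W(-.075+d,0,.0))-[180,110])*3) for d in (0,)])"
```

```text
t2.35 TCP XYZ mm [-74.5  -2.8 177.4] F crate [ 0.3 -0.1  0.4] open -0.00 yaw err jaw-vs-ey -0.0049
[array([214., 292.])]
```

View pics/s1.png

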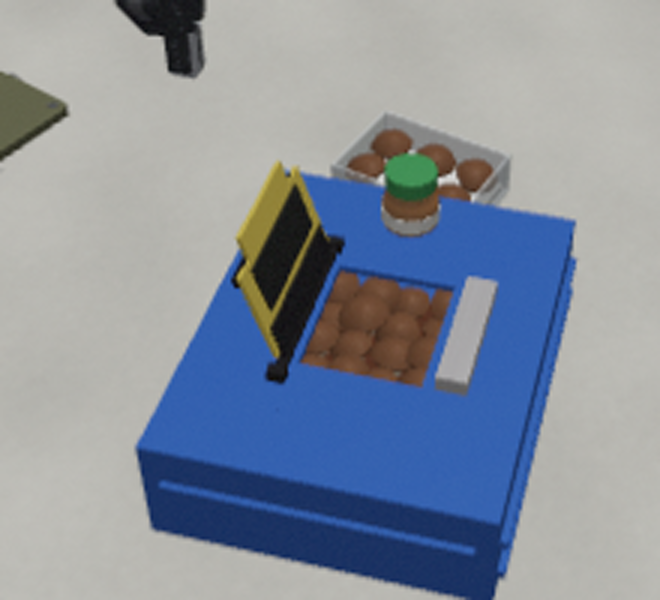

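The shut fingertips are at about (185,72) in the crop, behind the flap. They're clear of it and aligned with it.

Request:
jog_arm(
  moves=[
    [0,0.026,0,0,0],
    [0,0.026,0,0,0],
    [0,0.026,0,0,0],
    [0,0.026,0,0,0],
    [0,0.026,0.003,0,0.01],
    [0,0,0,0.008,0],
    [0,0,0,0.008,0],
    [0,0,0,0.008,0],
    [0,0,0,0.008,0],
    [0,0,0,0.008,0],
    [0,0,0,0.008,0],
    [0,0,0,0,0],
  ],
)

```text
t: 3.4
tool_pos: [0.5152, -0.0652, 0.1496]
orientation: [-0.275, 1.549, 0.272]
contact_force: [-0.2, -0.3, 0.4]
opening: 0.003
```

```bash
python3 -c "
from h import *
st()
a=grab_frame('scene')[110:310,180:400]
cv2.imwrite('pics/s2.png',cv2.resize(a,None,fx=3,fy=3,interpolation=2))"
```

```text
t3.40 TCP XYZ mm [-22.2   4.8  49.6] F crate [-0.3 -0.2  0.4] open 0.00 yaw err jaw-vs-ey -0.0042
```

View pics/s2.png

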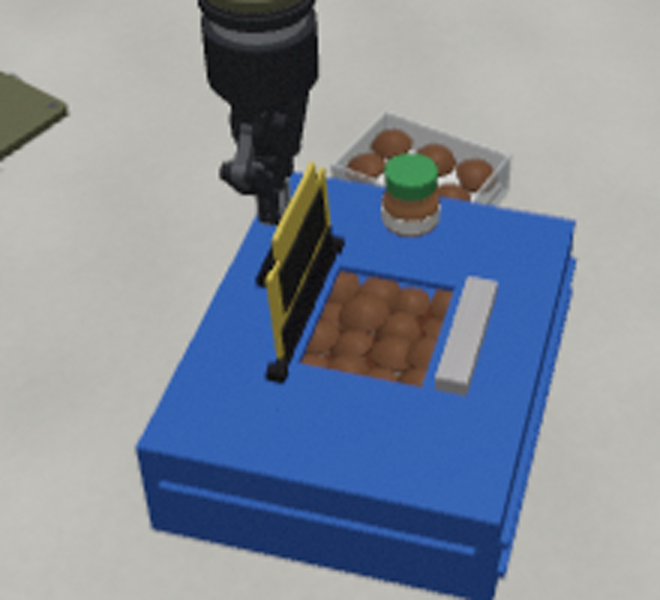

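The flap is now almost upright, with its tip at (315,165), and the fingers press the ledge from behind. I'll keep pushing.

Request:
jog_arm(
  moves=[
    [0,0,0,0.006,0],
    [0,0,0,0.006,0],
    [0,0,0,0.006,0],
    [0,0.001,0,0.006,0],
    [0,0.001,0,0.006,0],
    [0,0.001,0,0.005,0],
    [0,0,0,0,0],
  ],
)

```text
t: 4.03
tool_pos: [0.5477, -0.0528, 0.1466]
orientation: [-0.273, 1.548, 0.273]
contact_force: [1.1, 0.7, 5.8]
opening: -0.003
```

```bash
python3 -c "
from h import *
st()
a=grab_frame('scene')[110:310,180:400]
cv2.imwrite('pics/s3.png',cv2.resize(a,None,fx=3,fy=3,interpolation=2))
for th in (.8,.9,1,1.1,1.2): print(th,[np.round(3*(proj('scene',W(.108*np.cos(th),y,.108*np.sin(th)))-[180,110])) for y in(.045,-.045)])"
```

```text
t4.03 TCP XYZ mm [12.6  5.2 46.6] F crate [1.3 0.2 5.8] open -0.00 yaw err jaw-vs-ey -0.005
0.8 [array([415., 213.]), array([384., 294.])]
0.9 [array([405., 204.]), array([373., 285.])]
1 [array([394., 196.]), array([361., 276.])]
1.1 [array([381., 188.]), array([348., 268.])]
1.2 [array([369., 181.]), array([334., 261.])]
```

View pics/s3.png

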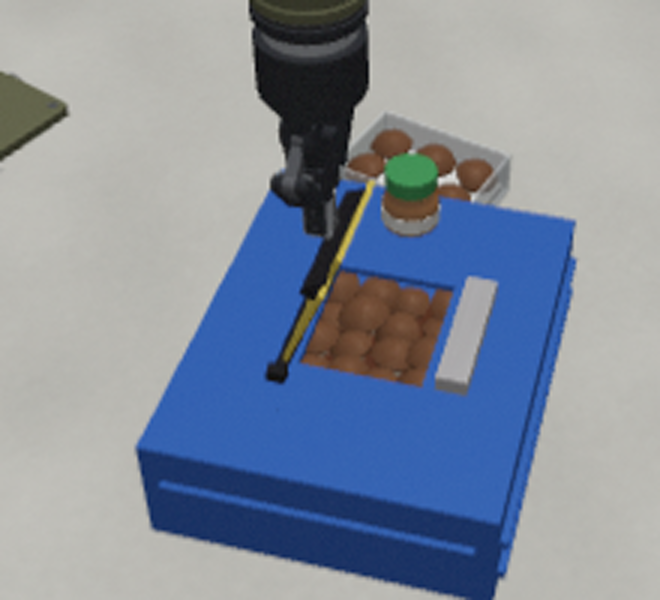

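Request:
jog_arm(
  moves=[
    [0,0,0,0,0],
    [0,0,0,0,0],
  ],
)

```text
t: 4.25
tool_pos: [0.5468, -0.0532, 0.1464]
orientation: [-0.273, 1.549, 0.272]
contact_force: [1.1, 1.9, 7.1]
opening: 0.0
```

```bash
python3 -c "
from h import *
s,M=st();print(s['ft_torque'])
a=grab_frame('top')[160:260,280:420]
cv2.imwrite('pics/t3.png',cv2.resize(a,None,fx=5,fy=5,interpolation=2))
for th in (1,1.1,1.2): print(th,[np.round(5*(proj('top',W(.108*np.cos(th),y,.108*np.sin(th)))-[280,160])) for y in(.045,-.045)])"
```

```text
t4.25 TCP XYZ mm [11.6  5.1 46.4] F crate [1.7 1.4 7.1] open 0.00 yaw err jaw-vs-ey -0.005
[ 0.25623296 -0.22165897 -0.02046637]
1 [array([241., 202.]), array([455., 125.])]
1.1 [array([250., 222.]), array([465., 144.])]
1.2 [array([260., 245.]), array([476., 166.])]
```

View pics/t3.png

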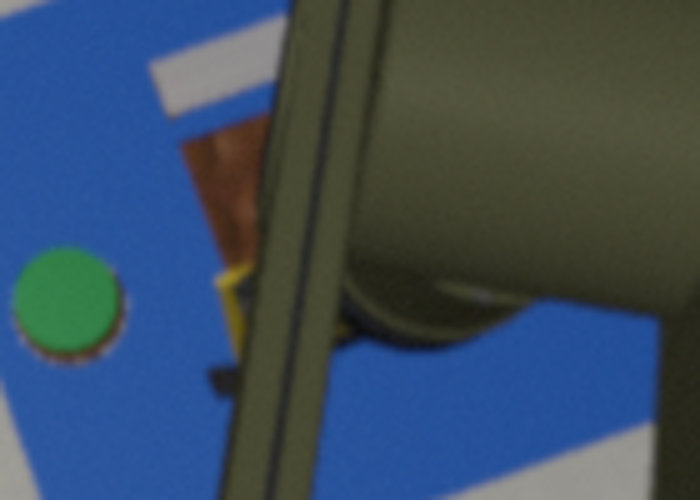

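Request:
jog_arm(
  moves=[
    [0,-0.003,0,0,0],
    [0,0,0,0,0],
  ],
)

```text
t: 4.47
tool_pos: [0.5448, -0.0535, 0.1484]
orientation: [-0.273, 1.553, 0.273]
contact_force: [0.1, 0.2, 0.2]
opening: -0.002
```

```bash
python3 -c "
from h import *
s,M=st();print(s['ft_torque'])"
```

```text
t4.47 TCP XYZ mm [ 9.6  5.5 48.4] F crate [0.2 0.1 0.2] open -0.00 yaw err jaw-vs-ey -0.0049
[-0.02051861 -0.02538299  0.04325016]
```

Request:
jog_arm(
  moves=[
    [0,0,0,0.005,0],
    [0,0,0,0.005,0],
    [0,0,0,0,0],
  ],
)

```text
t: 4.72
tool_pos: [0.5548, -0.0498, 0.1476]
orientation: [-0.273, 1.553, 0.273]
contact_force: [0.5, 0.8, 1.8]
opening: 0.001
```

```bash
python3 -c "
from h import *
s,M=st();print(s['ft_torque'])
a=grab_frame('scene')[130:260,240:370]
cv2.imwrite('pics/s4.png',cv2.resize(a,None,fx=4.5,fy=4.5,interpolation=2))
for th in (.8,.9,1,1.1,1.2): print(th,[np.round(4.5*(proj('scene',W(.108*np.cos(th),y,.108*np.sin(th)))-[240,130])) for y in(.045,-.045)])"
```

```text
t4.72 TCP XYZ mm [20.3  5.5 47.6] F crate [0.8 0.6 1.8] open 0.00 yaw err jaw-vs-ey -0.0047
[-0.03055189 -0.04517132  0.00455112]
0.8 [array([353., 230.]), array([306., 351.])]
0.9 [array([337., 216.]), array([289., 337.])]
1 [array([320., 204.]), array([271., 324.])]
1.1 [array([302., 192.]), array([251., 312.])]
1.2 [array([283., 182.]), array([231., 301.])]
```

View pics/s4.png

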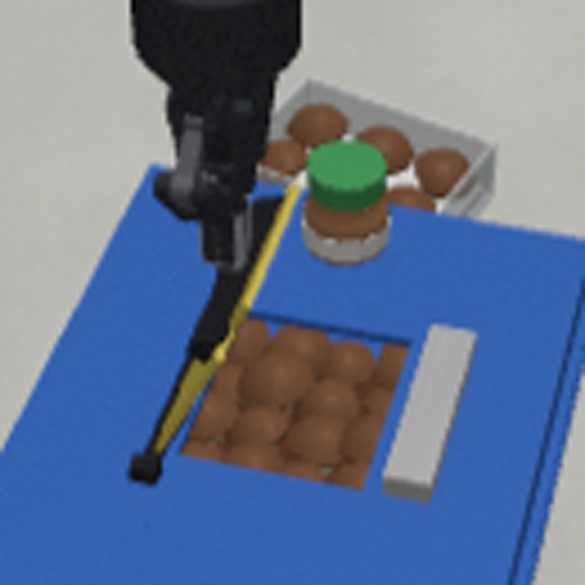

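```bash
python3 -c "
from h import *
from scipy.optimize import least_squares
g=lambda P:4.5*(proj('scene',P)-[240,130])+1.75
print('TCP',g(W(.0203,.0055,.0476)),'hinge end',g(W(0,-.070,0)), g(W(0,-.065,0)))
def f(p):
    th,s=p;F=lambda r,y,n:W(r*np.cos(th)-n*np.sin(th),y,r*np.sin(th)+n*np.cos(th))
    return np.r_[g(F(.088+s,-.065,-.002))-[220,357], g(F(.108+s,.045,0))-[297,187]]
r=least_squares(f,[1,.0],x_scale=[1,.01]);print(r.x,r.fun)
for th in(.9,1,1.1):
  print(th,least_squares(lambda s:f([th,s[0]]),[.0],x_scale=.01).x,[np.round(g(W(.088*np.cos(th),-.065,.088*np.sin(th)))),np.round(g(W(.07*np.cos(th)-.014*np.sin(th),-.055,.07*np.sin(th)+.014*np.cos(th))))])
"
```

```text
TCP [228.00235465 307.83900742] hinge end [146.58311588 472.72862668] [149.80979053 465.43946881]
[1.15216832 0.00332653] [ 0.66833031  3.16563215 -0.49205118 -2.95928085]
0.9 [-0.00756221] [array([254., 387.]), array([215., 372.])]
1 [-0.00148275] [array([239., 377.]), array([202., 365.])]
1.1 [0.00241075] [array([223., 367.]), array([188., 359.])]
```

```bash
python3 -c "
from h import *
for x in(-.011,0,.011):
  for y in (-.0145,0,.0145): print(x,y,np.round(3*(proj('scene',W(-.0745+x,-.0028+y,.1774))-[180,110])))
import cv2
a=cv2.imread('pics/s1.png')[0:110,100:240]
cv2.imwrite('pics/s1c.png',cv2.resize(a,None,fx=5,fy=5))
"
```

```text
-0.011 -0.0145 [167. 120.]
-0.011 0 [175. 108.]
-0.011 0.0145 [183.  96.]
0 -0.0145 [183. 123.]
0 0 [190. 110.]
0 0.0145 [198.  98.]
0.011 -0.0145 [198. 125.]
0.011 0 [205. 113.]
0.011 0.0145 [213. 101.]
```

View pics/s1c.png

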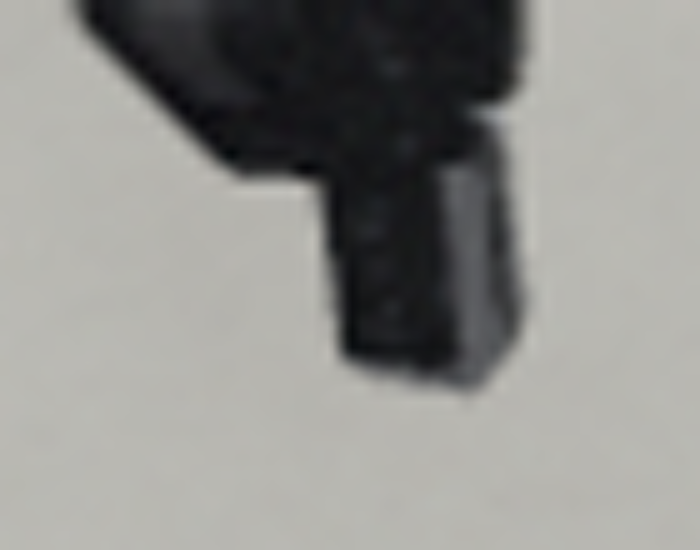

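```bash
python3 -c "
from h import *
from scipy.optimize import least_squares
C=lambda u,v:np.array([180+(u+.5)/3-.5,110+(v+.5)/3-.5])
obs=[(169,71),(194,78),(204,66)]
for p in obs:
  for z in (.18,.2,.21,.22,.23):
    d=atz('scene',C(*p),z+.1)-H;print(p,z,np.round([d@ex,d@ey],4))
# also robot start pic: tip?
print(3*(proj('scene',W(-.0745,-.0028,.1774+.073))-[180,110]))
"
python3 - <<'E'
import cv2
a=cv2.imread('pics/scene0.png')[0:160,60:240]
cv2.imwrite('pics/s0a.png',cv2.resize(a,None,fx=3.5,fy=3.5))
E
```

```text
(169, 71) 0.18 [-0.1055  0.0348]
(169, 71) 0.2 [-0.0927  0.0085]
(169, 71) 0.21 [-0.0863 -0.0047]
(169, 71) 0.22 [-0.0799 -0.0178]
(169, 71) 0.23 [-0.0735 -0.031 ]
(194, 78) 0.18 [-0.0854  0.0315]
(194, 78) 0.2 [-0.0733  0.0053]
(194, 78) 0.21 [-0.0673 -0.0078]
(194, 78) 0.22 [-0.0612 -0.0209]
(194, 78) 0.23 [-0.0552 -0.034 ]
(204, 66) 0.18 [-0.0839  0.0473]
(204, 66) 0.2 [-0.0718  0.0205]
(204, 66) 0.21 [-0.0658  0.0072]
(204, 66) 0.22 [-0.0598 -0.0062]
(204, 66) 0.23 [-0.0538 -0.0196]
[179.15081992  19.80736003]
```

View pics/s0a.png

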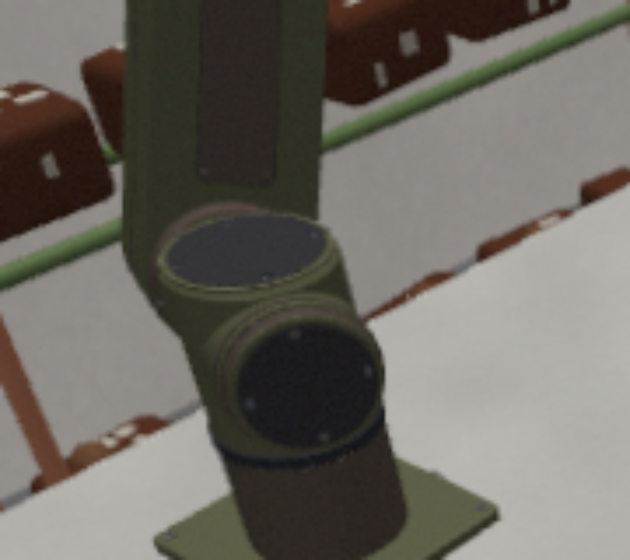

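My check against picture s1 shows the visible fingertips about 33–35 mm above the reported TCP, with x and y agreeing. So the fingers are now on the tongue side of the ledge, not below it. I'll back off, go lower and push again with that offset.

Request:
jog_arm(
  moves=[
    [0,-0.003,0,-0.015,0],
    [0,-0.003,0,-0.015,0],
    [0,0,0,-0.016,0],
    [0,0,0,-0.016,0],
    [0,0,0,-0.016,0],
    [0,0,-0.005,-0.016,0.01],
    [0,0,0,0,0],
  ],
)

```text
t: 5.35
tool_pos: [0.4623, -0.0877, 0.1537]
orientation: [-0.268, 1.558, 0.268]
contact_force: [-0.8, 0.3, -0.8]
opening: -0.001
```

```bash
python3 -c "
from h import *
s,M=st()
a=grab_frame('scene')[80:300,180:400]
cv2.imwrite('pics/s5.png',cv2.resize(a,None,fx=2.7,fy=2.7,interpolation=2))
T=grab_frame('top');cv2.imwrite('pics/t5.png',T)"
```

```text
t5.35 TCP XYZ mm [-79.6   1.9  53.7] F crate [-0.7  0.5 -0.8] open -0.00 yaw err jaw-vs-ey -0.0113
```

View pics/s5.png

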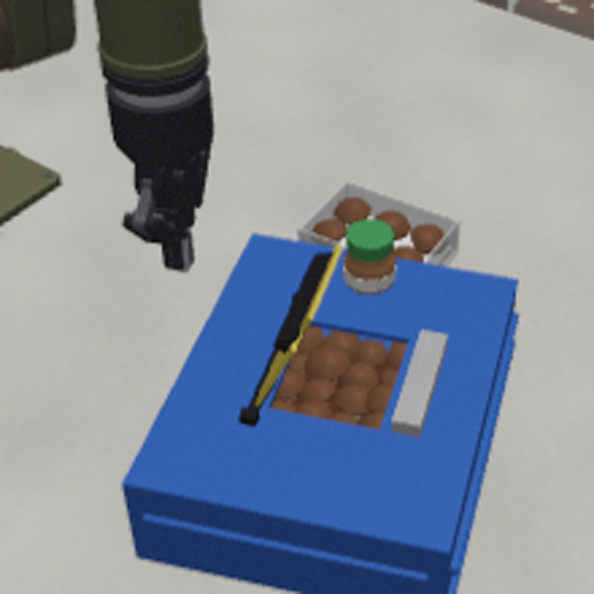

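View pics/t5.png

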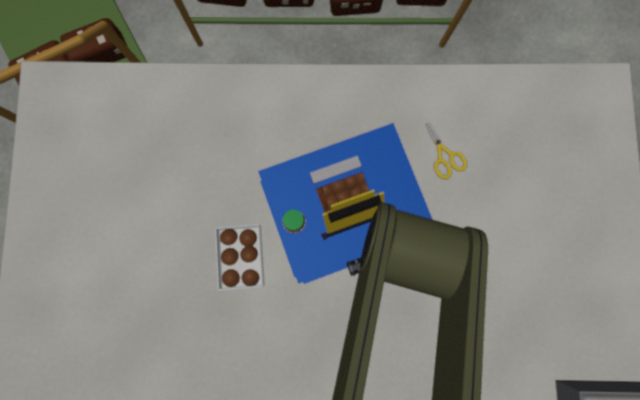

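The flap stayed at about 1.1 rad with hinge friction, its tip at (337,250). The fingertips are at (185,270) and clear of it. I'll re-measure the tip height and the flap angle here.

```bash
python3 -c "
from h import *
s,M=st();print(np.round(M,3))
import cv2
a=cv2.imread('pics/s5.png')[160:290,100:240];cv2.imwrite('pics/s5c.png',cv2.resize(a,None,fx=5,fy=5))
a=cv2.imread('pics/t5.png')[170:290,300:420];cv2.imwrite('pics/t5c.png',cv2.resize(a,None,fx=5,fy=5,interpolation=2))
for th in (1,1.1,1.2): print(th,[np.round(5*(proj('top',W(.108*np.cos(th),y,.108*np.sin(th)))-[300,170])) for y in(.045,-.045)])
"
```

```text
t5.45 TCP XYZ mm [-76.    1.2  54.2] F crate [0.6 0.6 0.7] open 0.00 yaw err jaw-vs-ey -0.0114
[[ 0.    -0.335  0.942]
 [ 0.     0.942  0.335]
 [-1.    -0.     0.   ]]
1 [array([141., 152.]), array([355.,  75.])]
1.1 [array([150., 172.]), array([365.,  94.])]
1.2 [array([160., 195.]), array([376., 116.])]
```

View pics/s5c.png

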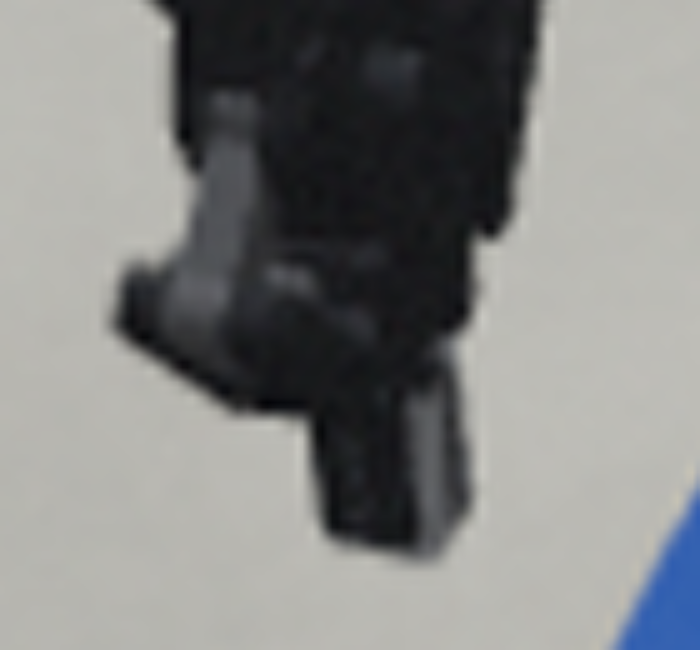

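View pics/t5c.png

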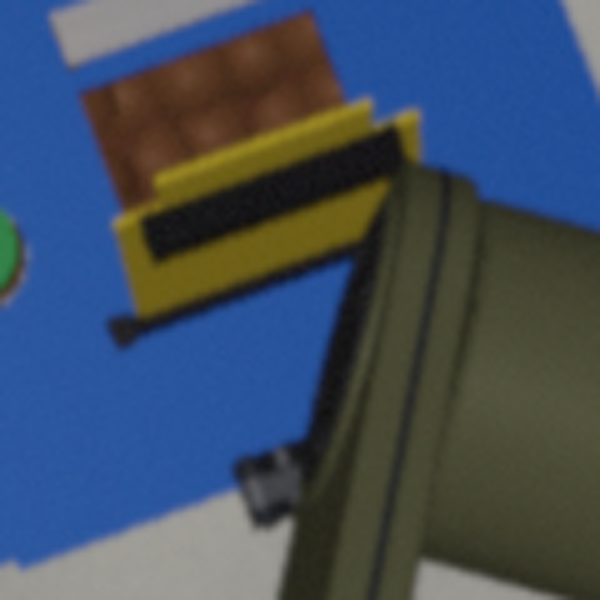

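```bash
python3 -c "
from h import *
C=lambda u,v:np.array([180+(u+.5)/2.7-.5,80+(v+.5)/2.7-.5])
for z in (.055,.08,.085,.09,.095):
  L=[atz('scene',C(*p),z+.1)-H for p in [(165,267),(186,271.6),(194,261)]]
  print(z,np.round([[1e3*d@ex,1e3*d@ey] for d in L],1).tolist())
"
```

```text
0.055 [[-107.2, 31.7], [-87.7, 30.7], [-86.1, 45.7]]
0.08 [[-94.1, 5.0], [-75.3, 4.0], [-73.7, 18.5]]
0.085 [[-91.5, -0.4], [-72.8, -1.3], [-71.2, 13.0]]
0.09 [[-88.8, -5.7], [-70.3, -6.7], [-68.7, 7.6]]
0.095 [[-86.2, -11.1], [-67.9, -12.0], [-66.3, 2.2]]
```

The tip is 35 mm above the reported TCP, with a half-width of about 9 mm. The top view confirms the flap at 1.1 rad. I'll descend 43 mm and come in under the ledge.

Request:
jog_arm(
  moves=[
    [0,0.011,0,0,0],
    [0,0.011,0,0,0],
    [0,0.011,0,0,0],
    [0,0.01,0,0,0],
    [0,0,0,0.011,0.01],
    [0,0,0,0.011,0.01],
    [0,0,0,0.011,0],
    [0,0,0,0.011,0],
    [0,0,0,0.011,0],
    [0,0,0,0.011,0],
    [0,0,0,0.011,0],
    [0,0,0,0.009,0],
    [0,0,0,0,0],
  ],
)

```text
t: 6.53
tool_pos: [0.5505, -0.058, 0.1107]
orientation: [-0.262, 1.554, 0.262]
contact_force: [0.8, 0.5, 0.7]
opening: 0.001
```

```bash
python3 -c "
from h import *
s,M=st()
a=grab_frame('scene')[130:260,240:370]
cv2.imwrite('pics/s6.png',cv2.resize(a,None,fx=4.5,fy=4.5,interpolation=2))"
```

```text
t6.53 TCP XYZ mm [13.4 -0.7 10.7] F crate [0.9 0.2 0.7] open 0.00 yaw err jaw-vs-ey -0.019
```

View pics/s6.png

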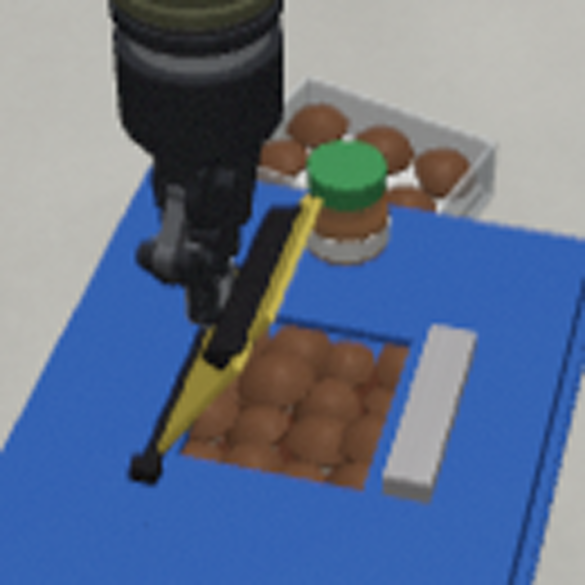

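The fingers are now under the ledge, hidden behind it at about (210,320), and the flap is at about 1.0. I'll follow the arc down.

Request:
jog_arm(
  moves=[
    [0,0.003,0,0.005,0],
    [0,0.004,0,0.005,0],
    [0,0.004,0,0.004,0],
    [0,0.005,0,0.004,0],
    [0,0.005,0,0.003,0],
    [0,0.006,0,0.003,0],
    [0,0,0,0,0],
  ],
)

```text
t: 7.17
tool_pos: [0.5711, -0.0505, 0.0824]
orientation: [-0.261, 1.556, 0.262]
contact_force: [-0.8, 0.3, 0.2]
opening: -0.001
```

```bash
python3 -c "
from h import *
s,M=st()
a=grab_frame('scene')[130:260,240:370]
cv2.imwrite('pics/s7.png',cv2.resize(a,None,fx=4.5,fy=4.5,interpolation=2))
for th in (.2,.3,.4,.5,.6): print(th,[np.round(4.5*(proj('scene',W(.108*np.cos(th),y,.108*np.sin(th)))-[240,130])) for y in(.045,-.045)])"
```

```text
t7.17 TCP XYZ mm [ 35.3  -0.7 -17.6] F crate [-0.6  0.6  0.2] open -0.00 yaw err jaw-vs-ey -0.0196
0.2 [array([409., 322.]), array([367., 446.])]
0.3 [array([404., 306.]), array([362., 430.])]
0.4 [array([398., 290.]), array([355., 414.])]
0.5 [array([389., 275.]), array([346., 397.])]
0.6 [array([379., 259.]), array([335., 382.])]
```

View pics/s7.png

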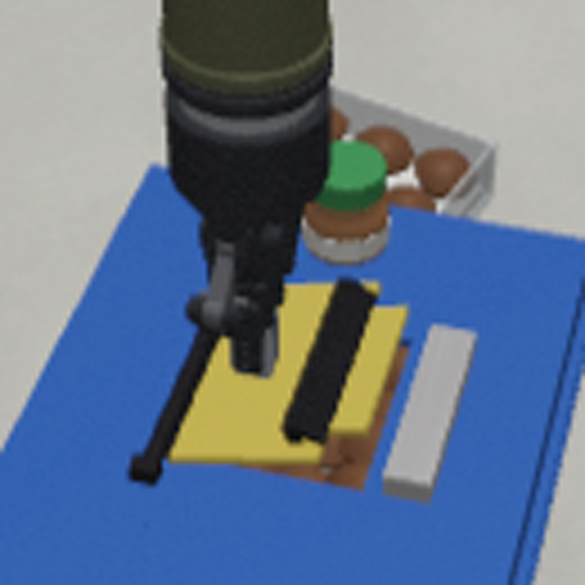

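The flap is at about 0.3 rad, the fingertips are on its face at (255,370) on the hinge side of the ledge, and the flap is still slid back. I'll press on.

Request:
jog_arm(
  moves=[
    [0,0.005,0,0.001,0],
    [0,0.005,0,0.001,0],
    [0,0.004,0,0,0],
    [0,0.002,0,0,0],
    [0,0,0,0,0],
  ],
)

```text
t: 7.63
tool_pos: [0.5741, -0.0499, 0.0697]
orientation: [-0.261, 1.552, 0.261]
contact_force: [-3.2, 3.3, 14.8]
opening: -0.002
```

```bash
python3 -c "
from h import *
s,M=st()
a=grab_frame('scene')[130:260,240:370]
cv2.imwrite('pics/s8.png',cv2.resize(a,None,fx=4.5,fy=4.5,interpolation=2))
for th in (0,.05,.1,.2): print(th,[np.round(4.5*(proj('scene',W(.108*np.cos(th),y,.108*np.sin(th)))-[240,130])) for y in(.045,-.045)])"
```

```text
t7.63 TCP XYZ mm [ 38.3  -1.2 -30.3] F crate [-1.9  4.2 14.8] open -0.00 yaw err jaw-vs-ey -0.0201
0 [array([411., 352.]), array([371., 476.])]
0.05 [array([411., 345.]), array([370., 469.])]
0.1 [array([411., 337.]), array([370., 461.])]
0.2 [array([409., 322.]), array([367., 446.])]
```

View pics/s8.png

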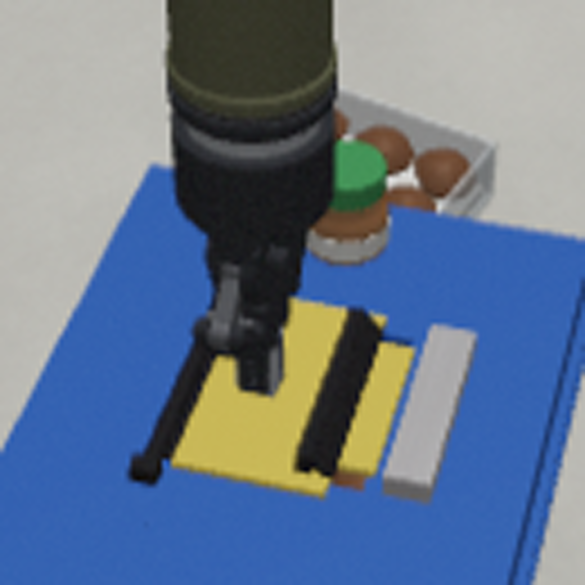

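The flap lies flat: the tongue corners at (413,348) and (373,474) match θ≈0.02, it is still slid back, and the force is 15 N down. Now I slide it toward the lip.

Request:
jog_arm(
  moves=[
    [0,0,0,0.005,0],
    [0,0,0,0.006,0],
    [0,0,0,0.006,0],
    [0,0,0,0.006,0],
    [0,0,0,0.006,0],
    [0,0,0,0,0],
  ],
)

```text
t: 8.18
tool_pos: [0.599, -0.0412, 0.0689]
orientation: [-0.263, 1.558, 0.261]
contact_force: [-6.5, -1.1, 13.7]
opening: -0.004
```

```bash
python3 -c "
from h import *
s,M=st()
a=grab_frame('scene')[130:260,240:370]
cv2.imwrite('pics/s9.png',cv2.resize(a,None,fx=4.5,fy=4.5,interpolation=2))"
```

```text
t8.18 TCP XYZ mm [ 64.7  -1.7 -31.1] F crate [-6.5  1.2 13.7] open -0.00 yaw err jaw-vs-ey -0.019
```

View pics/s9.png

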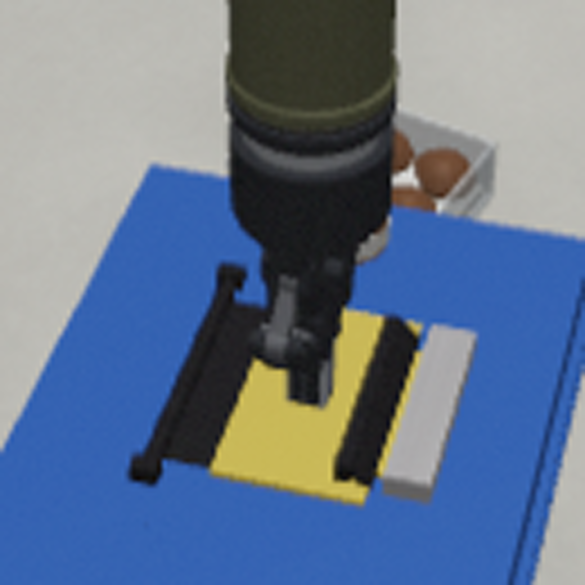

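Finger friction already dragged the flap most of the way, and the tongue is entering under the lip. I'll keep going until the fingers meet the ledge and it's fully home.

Request:
jog_arm(
  moves=[
    [0,0,0,0.005,0],
    [0,0,0,0.005,0],
    [0,0,0,0.005,0],
    [0,0,0,0.003,0],
    [0,0,0,0,0],
  ],
)

```text
t: 8.65
tool_pos: [0.6126, -0.0365, 0.0679]
orientation: [-0.264, 1.564, 0.261]
contact_force: [-11.4, -5.0, 14.0]
opening: -0.003
```

```bash
python3 -c "
from h import *
s,M=st()
a=grab_frame('scene')[130:260,240:370]
cv2.imwrite('pics/s10.png',cv2.resize(a,None,fx=4.5,fy=4.5,interpolation=2))
for s in(.012,.015,.018,.02): print(s,np.round(4.5*(proj('scene',W(.07+s,-.055,.014))-[240,130])),np.round(4.5*(proj('scene',W(.088+s,-.065,.002))-[240,130])))"
```

```text
t8.65 TCP XYZ mm [ 79.1  -2.  -32.1] F crate [-12.4  -0.8  14. ] open -0.00 yaw err jaw-vs-ey -0.0187
0.012 [314. 461.] [345. 500.]
0.015 [320. 463.] [351. 501.]
0.018 [326. 464.] [357. 502.]
0.02 [330. 465.] [361. 503.]
```

View pics/s10.png

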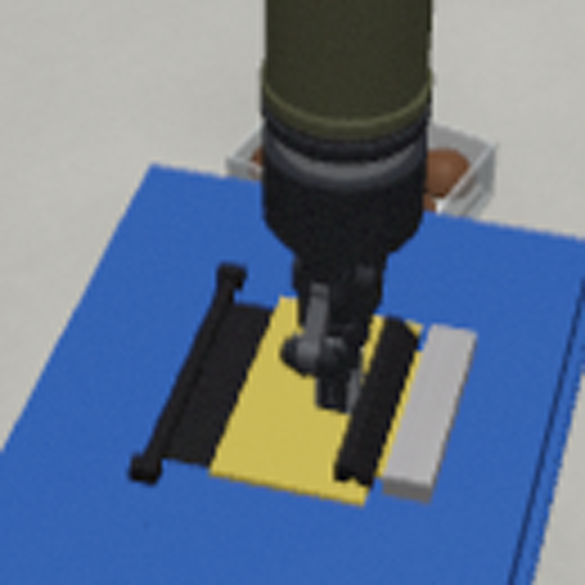

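The plate corner at (363,503) matches a slide of about 20 mm, and pushing on the ledge gives 12 N, so it is home. I'll lift straight up, since backing off first could drag it out.

Request:
jog_arm(
  moves=[
    [0,-0.003,0,0,0],
    [0,-0.005,0,0,0],
    [0,-0.015,0,-0.002,0],
    [0,-0.03,0,-0.01,0],
    [0,-0.03,0,-0.03,0],
    [0,-0.03,0,-0.035,0],
    [0,-0.03,0,-0.035,0],
    [0,0,0,-0.035,0],
    [0,0,0,-0.035,0],
    [0,0,0,0,0],
    [0,0,0,0,0],
    [0,0,0,0,0],
  ],
)

```text
t: 9.7
tool_pos: [0.453, -0.0922, 0.2046]
orientation: [-0.261, 1.553, 0.26]
contact_force: [0.1, -0.2, 0.3]
opening: -0.002
```

```bash
python3 -c "
from h import *
s,M=st()
a=grab_frame('scene')[130:260,240:370]
cv2.imwrite('pics/s11.png',cv2.resize(a,None,fx=4.5,fy=4.5,interpolation=2))
cv2.imwrite('pics/t11.png',grab_frame('top'))
st()"
```

```text
t9.70 TCP XYZ mm [-89.9   1.  104.6] F crate [ 0.1 -0.2  0.3] open -0.00 yaw err jaw-vs-ey -0.0206
t9.80 TCP XYZ mm [-89.2   1.  104.4] F crate [-0.8  0.7 -0.3] open -0.00 yaw err jaw-vs-ey -0.0196
```

View pics/s11.png

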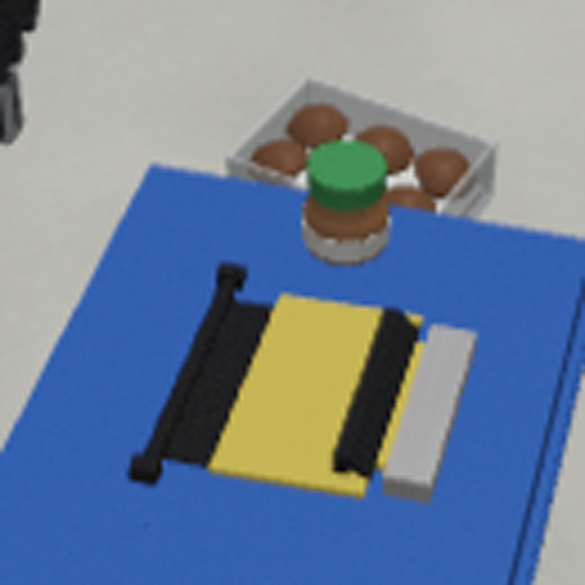

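View pics/t11.png

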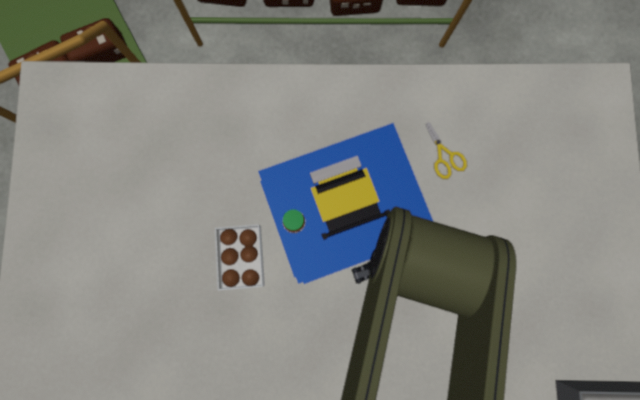

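After release the flap stays shut: its corner is at (365,495), so it has risen slightly against the lip, and the tongue is still under the lip. The jar at (293,220), the punnet and the snips haven't moved, and the arm is clear.

```bash
python3 -c "
from rig import ticket
print(ticket.sign_off())"
```

```text
the job is handed in; nothing more can be done
None
```

The hatch is shut and stayed shut after I let go, and I handed the job in at about 9.8 s. I pushed the flap flat with the closed fingertips on its outer face only. Then I slid it home under the lip, first by finger friction and then by pushing on the black ledge with about 12 N.

**Last checks, from the pictures:**
- **Slide:** about 20 mm out, with the tongue under the lip.
- **Fold:** after release the flap rose only slightly, by about the 0.05 rad expected, until it bore on the lip.
- **Surroundings:** the punnet, snips and jar are where they stood. The arm was clear of everything, with contact force near zero.

**What disagreed:** the visible fingertips sat about 35 mm above the reported TCP. Because of this, my first push landed on the tongue side of the ledge and folded the flap only to about 1.1 rad. I backed off, corrected for the offset and pushed again from the hinge side of the ledge. The sign-off gave no verdict.

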